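# Press a repaired phone together on the pedal press

## Robot

A 7-joint arm with a two-finger parallel gripper is mounted at the origin on the work surface. World frame = base frame: x ahead of the robot, y to its left, z up, the work surface at z = 0. Lengths are in m, angles in rad, forces in N, time in s.
With the tool pointing down it reaches from about 0.4 to 0.875 m from the base axis. Payload 19.3 kg.
Tool frame: the origin (TCP) lies at the very end of the fingers, on their centre line; the grasp point (between the pads) lies 19 mm behind it; z points along the fingers, y is the line along which they close (so a half turn about z gives the same grasp; the last joint's range is limited). The gripper opens to 85 mm and grips with 20 to 120 N. Pads are 22 mm wide; open, the fingers measure 114 mm over their backs; the gripper's body (76 mm by 85 mm) begins 54 mm behind the grasp point. The pads swing forward as they close: fully open they stand 13 mm farther back than shut.
Start: joints at [-1.335, 0.521, -0.036, 1.599, 0.021, 1.021, -0.113], TCP at [0.188, 0.596, 0.231] pointing down, gripper open.
Joint ranges: [-2.91, 2.91], [-0.3, 2.13], [-1.5, 1.42], [0.17, 2.43], [-1.26, 4.41], [0.16, 1.93], [-2.52, 2.52]. Speed limits (rad/s): [1.89, 1.89, 2.39, 2.39, 3.01, 3.01, 3.01].

## Interface

Orientations are given as [roll, pitch, yaw] about the fixed x, y, z axes, in that order (R = Rz(yaw) Ry(pitch) Rx(roll)).
In Python, from workcell import observe, grab_frame, job_done gives the robot as it stands.
- The arm moves only by the tool move_arm, never from a script. Its argument "plan" is a list that holds one entry, the list of rows, each a list of 7 numbers: the shift along the tool's x, y, z each as a share of 0.02 m, from -1 to 1, then the turn, a rotation vector about the tool's x, y, z each as a share of 6 degrees, from -1 to 1, then the opening, from -1 (shut) to 1 (fully open). A call has exactly 10 rows; each row shifts and turns the commanded pose from where the row before left it, along the tool's axes as they then stand; what a row does not reach is not made up. A row lasts 1/10 s, in which the tool goes at most 50 mm and 8.59 degrees, less where a joint would pass 70% of its speed; a pose out of reach is approached as far as the arm can. A call with a number of a shift or a turn outside -1 to 1 is refused whole. A call with a gripper value outside its range is refused whole. The fingers move at their own pace and stop on an object; "grip_force" is the grip in N (left out, the last holds). Time passes only in rows, so rows that do not move let the fingers close, or fill a call up. It gives the time, the measured TCP pose, the force, the opening and the grip force at its end, in the units of the state.
- observe(): the state, without advancing time (a new reading comes with each control period).
- grab_frame(name): name is "scene" or "top"; returns a dict with "color" (400x640x3 uint8, red, green, blue), "intrinsics" (3x3 intrinsics, pixels), "position" and "orientation" of the camera in the world. Camera axes: x right, y down, z forward; pixel columns grow to the right and rows downward; lengths in m; the calibration is good to about 2 mm. A picture is of the moment at which its call begins. There is no depth.
- job_done(): hands the job in; it is judged then, once.
The state is a dict: "clock": time; "qpos": joint angles; "qd": joint speeds; "joint_efforts": joint torques, N m; "position": TCP position; "tool_rot": TCP orientation; "force": force on the tool from outside, world axes, zero at the start; "moment": the same for the moment, N m; "grip_width": finger opening in m; "finger_force": force on a finger pad.
Only numpy, scipy, OpenCV 4.12 (cv2) and the standard library are available. Lean on these libraries where they do the work, as an engineer would, in place of code of your own. Each camera call takes 0.05 s, during which the arm holds its last target. There are 200 camera calls.

## Task

Pick up the phone from the blue rest on the repair mat and set it down (do not drop it), glass up, flat in the nest of the press's sliding tray, then push the tray fully home under the ram. Only then press the yellow pedal down to its stop with the gripper fingers, leaning in under the press head, keep it there for two full seconds so that the pad squeezes the phone, and let the pedal come all the way up again. Leave the phone in the nest with the tray home, and do not disturb the multimeter, the steel dish or the spool.

Things in the scene. Friction and masses are not known exactly. Their poses are not given: they have to be found in the camera images.
- press: White bench press, fixed, 320 mm wide (y), 370 deep (x -170 to +200). Origin on the bench below the middle of the head's front edge; x to its back, y to its left seen from the robot, z up. Grey base plate 20 mm thick. The head overhangs from x 0 to 200 over the full width, underside 185, top 270 above the bench; column at x 147 to 197, y -100 to 100. Tray and ram at y +90, pedal at y -80.
- mat: Dark grey repair mat, 200 x 180 x 4 mm, fixed, with a blue rest block 110 x 40 x 16 mm at its middle, its top 20 mm above the bench; the phone lies on the block, roughly along it, its long sides overhanging by about 11 mm. Origin at the centre of the underside; x along the block.
- phone: Phone, silver frame and black glass face, 130 (x) x 62 (y) x 11 (z) mm, about 0.17 kg, loose. Origin at the centre of its underside; x along its length, z up out of the glass. It may lie either way round in the nest.
- nest (a point): Centre of the nest floor on the aluminium sliding tray, 45 mm above the bench; x along the phone's length and the tray's travel (inwards), z up. Black guides 6 mm high at ends and corners leave the phone 3 mm all round. Within 35 mm of the centre along x the tray is only 56 mm wide: fingers holding the phone's long sides have room beside and below. Tray out: centre 82 mm before the head's edge.
- tray_tab (a point): Middle of the top edge of the front (robot-side) face of the blue upright tab by which the tray is pushed: 50 mm wide (y), 10 mm thick (x), 46 mm high, its top 82 mm above the bench. It stands 85 mm in front of the nest centre; same axes as the nest.
- tray (a joint): Travel of the tray in m: 0 = fully out towards the robot, 0.14 = fully home at its end stop with the nest centre under the ram. About 2.5 N of sliding friction; stays where it is left.
- pedal_hinge (a point): Hinge axis of the pedal (along the press's y), 25 mm above the bench, at the pedal's low end nearest the robot. Axes as the press.
- pedal_pad (a point): Where to press: upper face of the yellow pedal, mid-width, 85 mm from the hinge; moves with it. Up, the plate (115 x 70 x 8 mm) rises away from the robot at 35 degrees, this point 77 mm above the bench, 9 mm in behind the head's edge; at the stop 15 degrees, 51 mm, 23 mm. The head leaves no room for an upright gripper: come tilted 35 to 45 degrees, fingers pointing forward and down.
- pedal (a joint): Pedal angle in rad: 0 = up, 0.35 = at its stop. Spring return: at the pad it takes about 4 N to start and about 12 N at the stop with the phone under the ram. It is linked to the ram, which comes down 25 mm.
- press_pad: Round black sprung pad under the ram, 44 mm across, origin at the centre of its lower face; 22 mm above the phone's glass when up, it squeezes the phone with some 4 N when the pedal is at its stop.
- multimeter: Orange multimeter lying flat, 85 x 170 x 36 mm, loose bystander; origin under its centre.
- dish: Steel dish, 110 mm across, 30 mm high, loose bystander; origin under its centre.
- spool: White spool, 52 mm across, 40 mm high, standing, loose bystander; origin under its centre.
Things that resemble listed ones, but are neither listed nor needed, are in the scene too. Of the things like the phone, leave any that is brown; of the rest the larger one is meant.

How it is judged:
By the outcome, as a careful person would: the job done as asked, in the order asked, and still so for the second after the job is handed in, with the robot touching nothing.
It also fails if it takes over 64 s, if anything falls off the work surface, if the arm or the gripper's body presses on something with over 40 N, if the wrist force passes 120 N, or if a joint passes its speed limit or range.

## Working session

There is one attempt and no reset: what is moved stays moved. The work goes in short steps, Python scripts to look and compute and a tool call to move; the robot and the scene stay as the last step left them, time stands still between calls to the robot, and variables do not carry over. Pictures are saved under pics/ and viewed, at most 10 in all, crops included, and the job is handed in when it is done.

Besides the shell and the picture viewer there is one more tool, called in YAML: its name, and indented under it one key for each argument. move_arm: Moves the arm, as the interface text tells. Shift numbers are shares of 0.02 m and turn numbers shares of 6 degrees, none past 1 either way. Its arguments: {"type":"object","properties":{"plan":{"type":"array"},"grip_force":{"type":"number"}},"required":["plan"]}

```bash
mkdir -p pics; cat > h.py <<'E'
import numpy as np,cv2
from workcell import observe,grab_frame,job_done
from scipy.spatial.transform import Rotation as Ro
def Rm(o):
    o=np.array(o,float)
    if o.shape==(3,3): return o
    return Ro.from_euler('xyz',o).as_matrix() if o.size==3 else Ro.from_quat(o).as_matrix()
def cast(f,uv,z):
    K=np.array(f["intrinsics"]);R=Rm(f["orientation"]);p=np.array(f["position"])
    uv=np.atleast_2d(np.array(uv,float))
    d=(R@np.linalg.inv(K)@np.c_[uv,np.ones(len(uv))].T).T
    return p+d*((z-p[2])/d[:,2])[:,None]
def proj(f,P):
    K=np.array(f["intrinsics"]);R=Rm(f["orientation"]);p=np.array(f["position"])
    c=(np.atleast_2d(P)-p)@R; c=c@K.T
    return c[:,:2]/c[:,2:]
def save(f,n): cv2.imwrite(n,cv2.cvtColor(f["color"],cv2.COLOR_RGB2BGR))
E
python3 - <<'E'
from h import *
import pickle
for n in("scene","top"):
    f=grab_frame(n);save(f,f"pics/{n}0.png");pickle.dump(f,open(n+".pkl","wb"));print(n,f["intrinsics"],f["position"],f["orientation"])
s=observe();print(s)
E
```

```text
scene [[367.57357414   0.         319.36537558]
 [  0.         367.57357414 193.40413566]
 [  0.           0.           1.        ]] [ 0.69981037 -0.49203582  1.02877111] [-2.6005668  -0.01484845  0.39325605]
top [[512.84475255   0.         327.14857246]
 [  0.         512.84475255 191.23751762]
 [  0.           0.           1.        ]] [0.38658511 0.04442995 1.61446715] [-3.07697474 -0.01445701 -1.55319009]
{'clock': 0.1, 'qpos': array([-1.33519325,  0.52195949, -0.03633693,  1.59992862,  0.02121252,
        1.02109215, -0.11280176]), 'qd': array([-0.00120613, -0.00211286, -0.0014916 , -0.00306211, -0.00103935,
        0.00057177, -0.00067366]), 'joint_efforts': array([ 3.38294005e-03, -9.28481698e+01,  1.98367484e+00, -3.70533872e+01,
        1.81346212e-02,  5.39166445e-03, -4.61479328e-05]), 'position': array([0.18810398, 0.59571779, 0.23078802]), 'tool_rot': array([-3.14059324e+00,  7.51020355e-05,  2.83579126e+00]), 'force': array([ 0.07459596, -0.67251609, -0.22703189]), 'moment': array([ 0.00456693,  0.01146664, -0.02626677]), 'finger_force': 0.0, 'grip_width': 0.08542429141765089}
```

View pics/scene0.png

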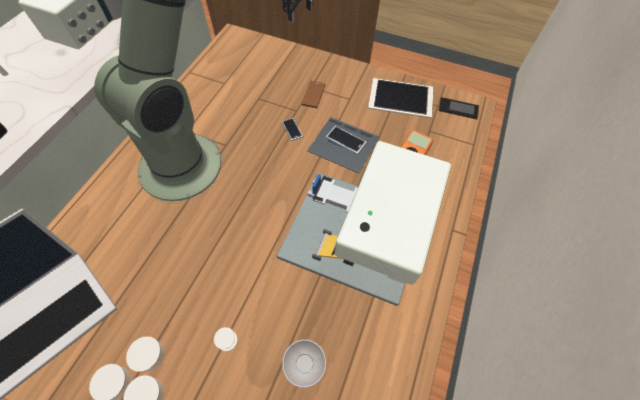

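View pics/top0.png

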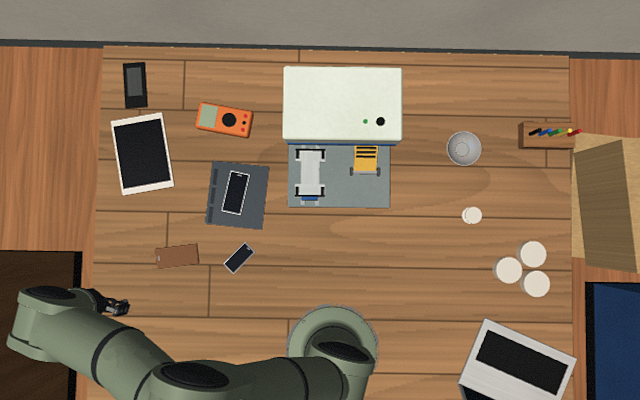

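Top view: the candidates for the phone are the one on the mat's blue rest (236,192), a small phone (239,257), a brown slab (177,256), a tablet (142,153) and a black device (135,85). I choose (236,192): it lies on the rest and is the larger of the non-brown phones. I'll check it in a close crop, with the press alongside.

```bash
python3 - <<'E'
from h import *
import pickle
f=pickle.load(open("top.pkl","rb"));s=pickle.load(open("scene.pkl","rb"))
def crop(f,x0,y0,w,h,k): return cv2.resize(cv2.cvtColor(f["color"][y0:y0+h,x0:x0+w],cv2.COLOR_RGB2BGR),None,fx=k,fy=k,interpolation=cv2.INTER_CUBIC)
a=crop(f,200,130,200,90,4);b=crop(s,280,110,133,80,3);c=crop(s,280,170,133,80,3)
cv2.imwrite("pics/crop1.png",np.vstack([a,cv2.resize(np.hstack([b,c]),(800,240))]))
im=f["color"];hsv=cv2.cvtColor(im,cv2.COLOR_RGB2HSV)
# phone silver frame
g=(hsv[...,1]<50)&(hsv[...,2]>110);m=np.zeros(g.shape,np.uint8);m[160:230,205:270]=g[160:230,205:270]
cs,_=cv2.findContours(m,0,2);c=max(cs,key=cv2.contourArea);r=cv2.minAreaRect(c);print("phone",r)
P=cast(f,cv2.boxPoints(r),0.031);print(P,P.mean(0),np.linalg.norm(P-np.roll(P,1,0),axis=1))
# yellow
y=((hsv[...,0]>15)&(hsv[...,0]<32)&(hsv[...,1]>150)&(hsv[...,2]>150)).astype(np.uint8);y[:, :340]=0;y[:,400:]=0
r=cv2.minAreaRect(cv2.findNonZero(y));print("pedal",r,cv2.boxPoints(r).tolist())
# head top
w=((hsv[...,1]<40)&(hsv[...,2]>180)).astype(np.uint8);w[:55]=0;w[145:]=0;w[:,:270]=0;w[:,420:]=0
cs,_=cv2.findContours(w,0,2);c=max(cs,key=cv2.contourArea);r=cv2.minAreaRect(c);P=cast(f,cv2.boxPoints(r),.27);print("head",r,P,P.mean(0),np.linalg.norm(P-np.roll(P,1,0),axis=1))
# blue tab
b=((hsv[...,0]>95)&(hsv[...,0]<125)&(hsv[...,1]>120)).astype(np.uint8);b[:185]=0;b[215:]=0;b[:,:285]=0;b[:,340:]=0
r=cv2.minAreaRect(cv2.findNonZero(b));print("tab",r,cast(f,[r[0]],.08))
E
```

```text
phone ((234.96627807617188, 192.1460723876953), (20.537168502807617, 42.72330856323242), 12.994616508483887)
[[0.42347659 0.3515392  0.031     ]
 [0.55273674 0.32589832 0.031     ]
 [0.53956587 0.26372031 0.031     ]
 [0.4103803  0.28970234 0.031     ]] [0.48153987 0.30771504 0.031     ] [0.06320846 0.13177876 0.06355767 0.13177244]
pedal ((365.5, 157.5), (23.0, 23.0), 90.0) [[354.0, 146.0], [377.0, 146.0], [377.0, 169.0], [354.0, 169.0]]
head ((342.0, 102.5), (73.0, 118.0), 90.0) [[ 0.80628646  0.15011595  0.27      ]
 [ 0.81326801 -0.16511686  0.27      ]
 [ 0.61626543 -0.16674954  0.27      ]
 [ 0.61000879  0.14556961  0.27      ]] [ 0.71145717 -0.00904521  0.27      ] [0.19633032 0.31531011 0.19700934 0.31238181]
tab ((309.5, 197.5), (3.0, 15.0), 90.0) [[0.46649186 0.07651548 0.08      ]]
```

View pics/crop1.png

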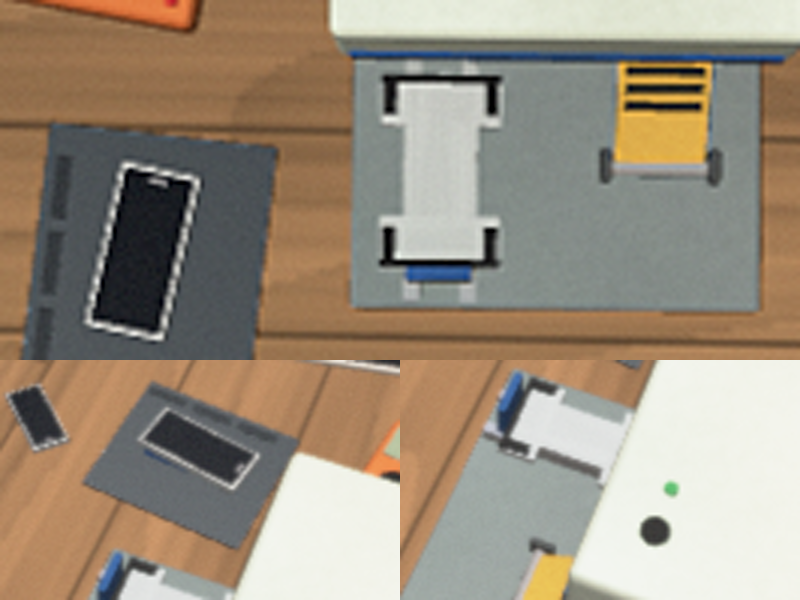

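The crop shows the silver-framed phone with black glass and its notch on the blue rest (top px 235,192), the nest with black guides (px ~310,172), the tab (309,197) and the pedal (365,157). Next I refine the nest and press geometry.

```bash
python3 - <<'E'
from h import *
import pickle
f=pickle.load(open("top.pkl","rb"));s=pickle.load(open("scene.pkl","rb"))
im=f["color"];hsv=cv2.cvtColor(im,cv2.COLOR_RGB2HSV)
v=hsv[...,2].copy();k=(v<70);k[:146]=0;k[203:]=0;k[:,:290]=0;k[:,332:]=0
p=np.argwhere(k)[:,::-1];print(len(p),p.min(0),p.max(0))
r=cv2.minAreaRect(p.astype(np.float32));print(r);P=cast(f,cv2.boxPoints(r),.051);print(P,P.mean(0))
# base plate corners
g=(hsv[...,1]<60)&(v>90)&(v<165);
m=g.astype(np.uint8);m[:140]=0;m[215:]=0;m[:,:280]=0;m[:,400:]=0
r=cv2.minAreaRect(cv2.findNonZero(m));print("plate",r,cast(f,cv2.boxPoints(r),.02))
# phone in scene view
h2=cv2.cvtColor(s["color"],cv2.COLOR_RGB2HSV);g=((h2[...,1]<50)&(h2[...,2]>120)).astype(np.uint8);m=np.zeros_like(g);m[118:160,318:372]=g[118:160,318:372]
cs,_=cv2.findContours(m,0,2);c=max(cs,key=cv2.contourArea);q=cv2.approxPolyDP(cv2.convexHull(c),3,True)[:,0];P=cast(s,q,.031);print("scene phone",q.tolist(),P,(P.max(0)+P.min(0))/2)
b=((h2[...,0]>95)&(h2[...,0]<125)&(h2[...,1]>120)).astype(np.uint8);b[:170]=0;b[205:]=0;b[:,:300]=0;b[:,335:]=0
n=cv2.findNonZero(b)[:,0];r=cv2.minAreaRect(n);print("scene tab",cv2.boxPoints(r).tolist(),cast(s,cv2.boxPoints(r),.082))
y=((h2[...,0]>15)&(h2[...,0]<32)&(h2[...,1]>170)&(h2[...,2]>150)).astype(np.uint8);y[:225]=0;y[265:]=0;y[:,:310]=0;y[:,350:]=0
print("scene yellow",cv2.findNonZero(y)[:,0].min(0),cv2.findNonZero(y)[:,0].max(0))
# print expected with press origin guess
yaw=0.02;R=Ro.from_euler('z',yaw).as_matrix()
o=np.array([.613,-.0106,0]);print("head front mid",o)
for nm,l in dict(nest=[-.082,.09,.045],tab=[-.167,.09,.082],pad=[.009,-.08,.077],hinge=[-.061,-.08,.025]).items():
    w=o+R@l;print(nm,w,proj(f,w),proj(s,w))
E
```

```text
149 [295 149] [324 196]
((309.5028076171875, 172.36961364746094), (28.015119552612305, 47.35837173461914), 1.2453641891479492)
[[0.47256821 0.12148943 0.051     ]
 [0.61813242 0.12148449 0.051     ]
 [0.61794715 0.03550205 0.051     ]
 [0.47228013 0.03602275 0.051     ]] [0.54523198 0.07862468 0.051     ]
plate ((341.5, 173.5), (115.0, 67.0), -0.0) [[ 0.43862359  0.15634101  0.02      ]
 [ 0.64845762  0.16117498  0.02      ]
 [ 0.65567754 -0.19974625  0.02      ]
 [ 0.44510074 -0.20154468  0.02      ]]
scene phone [[366, 142], [356, 153], [325, 136], [335, 125]] [[0.55286035 0.32268645 0.031     ]
 [0.53693142 0.26406485 0.031     ]
 [0.4121619  0.29139438 0.031     ]
 [0.42596921 0.35232323 0.031     ]] [0.48251113 0.30819404 0.031     ]
scene tab [[310.8000183105469, 189.40000915527344], [318.2000427246094, 174.6000213623047], [321.4000549316406, 176.2000274658203], [314.0000305175781, 191.00001525878906]] [[0.46554299 0.04173869 0.082     ]
 [0.46540504 0.10023792 0.082     ]
 [0.47679929 0.09862451 0.082     ]
 [0.47665625 0.04030973 0.082     ]]Traceback (most recent call last):
  File "<stdin>", line 18, in <module>
TypeError: 'NoneType' object is not subscriptable
```

```bash
cat >> h.py <<'E'
def Rt(yaw,tilt): return Ro.from_euler('xyz',[np.pi,0,np.pi+yaw])*Ro.from_euler('y',-np.radians(tilt))
def go(pos,yaw,tilt,n,start=None):
    s=observe();p0=np.array(s["position"]);R0=Ro.from_matrix(Rm(s["tool_rot"]))
    if start: p0=np.array(start[0]);R0=Rt(*start[1:])
    R1=Rt(yaw,tilt);w=(R0.inv()*R1).as_rotvec()/n
    A=sum((R0*Ro.from_rotvec(w*k)).as_matrix() for k in range(n))
    d=np.linalg.solve(A,np.array(pos)-p0)
    print(n,"rows:",np.round(d/.02,2),np.round(np.degrees(w)/6,2))
    return (pos,yaw,tilt)
E
python3 - <<'E'
from h import *
import pickle
f=pickle.load(open("top.pkl","rb"));s=pickle.load(open("scene.pkl","rb"))
g=cv2.GaussianBlur(f["color"].astype(np.float32)[...,0]-f["color"].astype(np.float32)[...,2],(0,0),.8)
# plate front edge: R-B jumps from grey to wood
def edge(v,i0):
    d=np.abs(np.diff(v));j=d.argmax()
    if 0<j<len(d)-1: a,b,c=d[j-1:j+2];return i0+j+.5+.5*(a-c)/(a-2*b+c)
    return i0+j+.5
cols=np.r_[325:386];e=np.array([edge(g[200:216,c],200) for c in cols])
k=abs(e-np.median(e))<2;cf=np.polyfit(cols[k],e[k],1)
P=cast(f,[[290,np.polyval(cf,290)],[390,np.polyval(cf,390)]],.02);d=P[1]-P[0];print("front edge",P,"yaw",np.arctan2(d[0],-d[1]))
rows=np.r_[160:203]
for a,b in((280,296),(382,398)):
    e=np.array([edge(g[r,a:b],a) for r in rows]);k=abs(e-np.median(e))<2;cf=np.polyfit(rows[k],e[k],1)
    P=cast(f,[[np.polyval(cf,205),205],[np.polyval(cf,155),155]],.02);d=P[1]-P[0];print("side",P,"yaw",np.arctan2(d[1],d[0]))
print("pedal front corners", cast(f,[[354,169],[377,169]],.03))
t=go([.482,.308,.13],-.197,0,20)
t=go([.482,.308,.008],-.197,0,10,t)
E
```

```text
front edge [[ 0.44021039  0.13775388  0.02      ]
 [ 0.44268873 -0.17347081  0.02      ]] yaw 0.007963012882449001
side [[0.44500747 0.14704339 0.02      ]
 [0.601396   0.14857024 0.02      ]] yaw 0.009762828627072003
side [[ 0.45079665 -0.17183541  0.02      ]
 [ 0.60764825 -0.17083517  0.02      ]] yaw 0.006376944791507282
pedal front corners [[ 0.56029333 -0.05888367  0.03      ]
 [ 0.56166564 -0.13044996  0.03      ]]
20 rows: [-0.89 -0.51  0.25] [-0.    0.   -0.05]
10 rows: [-0.   -0.    0.61] [0. 0. 0.]
```

move_arm:
  plan:
    - [[-0.89,-0.51,0.25,0,0,-0.05,1],[-0.89,-0.51,0.25,0,0,-0.05,1],[-0.89,-0.51,0.25,0,0,-0.05,1],[-0.89,-0.51,0.25,0,0,-0.05,1],[-0.89,-0.51,0.25,0,0,-0.05,1],[-0.89,-0.51,0.25,0,0,-0.05,1],[-0.89,-0.51,0.25,0,0,-0.05,1],[-0.89,-0.51,0.25,0,0,-0.05,1],[-0.89,-0.51,0.25,0,0,-0.05,1],[-0.89,-0.51,0.25,0,0,-0.05,1]]

```text
clock: 1.1
position: [0.3312, 0.4477, 0.1809]
tool_rot: [-3.141, -0.0, 2.888]
force: [0.3, 0.9, -0.5]
grip_width: 0.0855
finger_force: 0.0
```

move_arm:
  plan:
    - [[-0.89,-0.51,0.25,0,0,-0.05,1],[-0.89,-0.51,0.25,0,0,-0.05,1],[-0.89,-0.51,0.25,0,0,-0.05,1],[-0.89,-0.51,0.25,0,0,-0.05,1],[-0.89,-0.51,0.25,0,0,-0.05,1],[-0.89,-0.51,0.25,0,0,-0.05,1],[-0.89,-0.51,0.25,0,0,-0.05,1],[-0.89,-0.51,0.25,0,0,-0.05,1],[-0.89,-0.51,0.25,0,0,-0.05,1],[0,0,0,0,0,0,1]]

```text
clock: 2.1
position: [0.467, 0.3196, 0.1355]
tool_rot: [-3.14, 0.0, 2.932]
force: [-0.3, 0.3, 0.3]
grip_width: 0.0853
finger_force: 0.0
```

```bash
python3 - <<'E'
from h import *
s=observe();print(s["clock"],s["position"],s["tool_rot"],s["force"])
t=go([.482,.308,.03],-.197,0,9)
E
```

```text
2.1 [0.46702345 0.31962357 0.13546472] [-3.13977769e+00  7.75002038e-05  2.93201261e+00] [-0.31991305  0.29138842  0.3273415 ]
9 rows: [-0.09 -0.05  0.59] [-0.    0.   -0.01]
```

move_arm:
  plan:
    - [[-0.41,-0.23,0.2,0,0,-0.05,1],[-0.4,-0.22,0.5,0,0,-0.04,1],[0,0,0.8,0,0,0,1],[0,0,0.8,0,0,0,1],[0,0,0.8,0,0,0,1],[0,0,0.8,0,0,0,1],[0,0,0.8,0,0,0,1],[0,0,0.5,0,0,0,1],[0,0,0,0,0,0,1],[0,0,0,0,0,0,1]]

```text
clock: 3.1
position: [0.4796, 0.3101, 0.0324]
tool_rot: [-3.141, -0.0, 2.945]
force: [-0.6, 0.3, -0.7]
grip_width: 0.0851
finger_force: 0.0
```

```bash
python3 - <<'E'
from h import *
s=observe();print(s["position"],s["tool_rot"],s["force"])
f=grab_frame("scene");cv2.imwrite("pics/pre.png",cv2.resize(cv2.cvtColor(f["color"][70:190,280:440],cv2.COLOR_RGB2BGR),None,fx=5,fy=5,interpolation=cv2.INTER_CUBIC))
t=go([.482,.308,.009],-.197,0,4)
E
```

```text
[0.47955444 0.31013898 0.03238472] [-3.14149808e+00 -1.80325498e-05  2.94483322e+00] [-0.56917575  0.25519724 -0.72993421]
4 rows: [-0.03 -0.02  0.3 ] [0. 0. 0.]
```

View pics/pre.png

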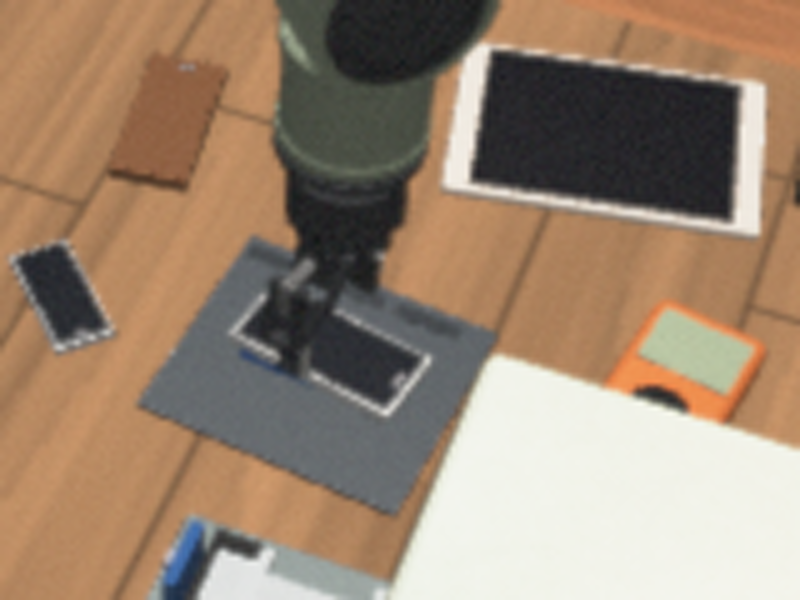

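The crop shows the near finger's tip just above the phone's near long side (px ~339,145), straddling it near the middle. Now I descend and close.

move_arm:
  plan:
    - [[-0.06,-0.04,0.4,0,0,0,1],[-0.06,-0.04,0.4,0,0,0,1],[0,0,0.25,0,0,0,1],[0,0,0.1,0,0,0,1],[0,0,0,0,0,0,-1],[0,0,0,0,0,0,-1],[0,0,0,0,0,0,-1],[0,0,0,0,0,0,-1],[0,0,0,0,0,0,-1],[0,0,0,0,0,0,-1]]
  grip_force: 35

```text
clock: 4.15
position: [0.4816, 0.3082, 0.0095]
tool_rot: [3.141, 0.0, 2.945]
force: [-0.5, -0.7, 3.8]
grip_width: 0.0613
finger_force: 38.8
```

```bash
python3 - <<'E'
from h import *
s=observe();print(s["position"],s["tool_rot"],s["force"],s["grip_width"],s["finger_force"])
E
```

```text
[0.48156154 0.30816273 0.00949267] [3.14141603e+00 1.48086636e-04 2.94464834e+00] [-0.54498657 -0.74247965  3.79564603] 0.061319742916566014 38.83575975894928
```

move_arm:
  plan:
    - [[0,0,-0.2,0,0,0,-1],[0,0,-0.4,0,0,0,-1],[0,0,-0.6,0,0,0,-1],[0,0,-0.7,0,0,0,-1],[0,0,-0.7,0,0,0,-1],[0,0,-0.7,0,0,0,-1],[0,0,-0.7,0,0,0,-1],[0,0,-0.6,0,0,0,-1],[0,0,-0.4,0,0,0,-1],[0,0,0,0,0,0,-1]]

```text
clock: 5.15
position: [0.482, 0.3084, 0.1104]
tool_rot: [3.14, 0.001, 2.945]
force: [0.3, -0.2, -2.6]
grip_width: 0.0613
finger_force: 38.5
```

```bash
python3 - <<'E'
from h import *
s=observe();print(s["position"],s["tool_rot"],s["force"],s["grip_width"],s["finger_force"])
t=go([.5452,.0785,.1],.008,0,19)
E
```

```text
[0.48195605 0.30835491 0.11043986] [3.14045890e+00 1.04979202e-03 2.94456533e+00] [ 0.26126992 -0.24663729 -2.56962373] 0.061274830233317014 38.50116312503815
19 rows: [-0.23 -0.59  0.03] [ 0.   0.  -0.1]
```

move_arm:
  plan:
    - [[-0.12,-0.3,0,0,0,-0.05,-1],[-0.23,-0.59,0.03,0,0,-0.1,-1],[-0.23,-0.59,0.03,0,0,-0.1,-1],[-0.23,-0.59,0.03,0,0,-0.1,-1],[-0.23,-0.59,0.03,0,0,-0.1,-1],[-0.23,-0.59,0.03,0,0,-0.1,-1],[-0.23,-0.59,0.03,0,0,-0.1,-1],[-0.23,-0.59,0.03,0,0,-0.1,-1],[-0.23,-0.59,0.03,0,0,-0.1,-1],[-0.23,-0.59,0.03,0,0,-0.1,-1]]

```text
clock: 6.15
position: [0.508, 0.1895, 0.1039]
tool_rot: [-3.142, 0.0, 3.045]
force: [0.5, 0.5, -0.7]
grip_width: 0.0611
finger_force: 38.5
```

move_arm:
  plan:
    - [[-0.23,-0.59,0.03,0,0,-0.1,-1],[-0.23,-0.59,0.03,0,0,-0.1,-1],[-0.23,-0.59,0.03,0,0,-0.1,-1],[-0.23,-0.59,0.03,0,0,-0.1,-1],[-0.23,-0.59,0.03,0,0,-0.1,-1],[-0.23,-0.59,0.03,0,0,-0.1,-1],[-0.23,-0.59,0.03,0,0,-0.1,-1],[-0.23,-0.59,0.03,0,0,-0.1,-1],[-0.12,-0.3,0,0,0,-0.05,-1],[0,0,0,0,0,0,-1]]

```text
clock: 7.15
position: [0.5413, 0.087, 0.0991]
tool_rot: [-3.141, 0.0, 3.132]
force: [-0.1, -0.4, -2.3]
grip_width: 0.0615
finger_force: 38.5
```

```bash
python3 - <<'E'
from h import *
import pickle
f=grab_frame("scene");t=grab_frame("top");pickle.dump((f,t),open("hold.pkl","wb"))
s=observe();print(s["clock"],s["position"],s["tool_rot"],s["force"],s["grip_width"])
a=cv2.resize(f["color"][130:230,290:390],(400,400),interpolation=cv2.INTER_CUBIC);b=cv2.resize(t["color"][130:230,260:360],(400,400),interpolation=cv2.INTER_CUBIC)
cv2.imwrite("pics/hold.png",cv2.cvtColor(np.hstack([a,b]),cv2.COLOR_RGB2BGR))
go([.5452,.0785,.05],.008,0,5)
E
```

```text
7.25 [0.54095241 0.08844934 0.09910303] [ 3.14130204e+00 -6.94175943e-05  3.13317312e+00] [ 0.55333942 -0.30811292 -1.86611591] 0.061005349206502676
5 rows: [-0.04 -0.1   0.49] [ 0.   -0.   -0.03]
```

View pics/hold.png

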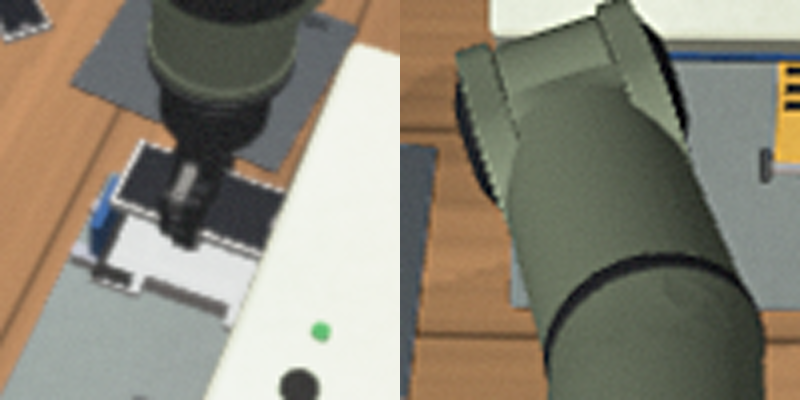

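The crop shows the phone held level by its long sides (left corners at px ~319,181 and 327,166), with the nest (guides at px ~316,199) just below it.

```bash
python3 - <<'E'
from h import *
import pickle
f,t=pickle.load(open("hold.pkl","rb"));s0=pickle.load(open("scene.pkl","rb"))
def frame(im,x0,x1,y0,y1):
    h=cv2.cvtColor(im,cv2.COLOR_RGB2HSV);g=((h[...,1]<50)&(h[...,2]>130)).astype(np.uint8);m=np.zeros_like(g);m[y0:y1,x0:x1]=g[y0:y1,x0:x1];return m
c=cast(f,[[(117+.5)/4-.5+290,(204+.5)/4-.5+130],[(150+.5)/4-.5+290,(142+.5)/4-.5+130],[(259+.5)/4-.5+290,(251+.5)/4-.5+130]],.1206)
print("left-near,left-far,right-near-cut",c, "left mid",c[:2].mean(0),"len",np.linalg.norm(c[0]-c[1]),"yaw",np.arctan2(*(c[2]-c[0])[[1,0]]))
yaw=-.0085;u=np.array([np.cos(yaw),np.sin(yaw)]);print("phone centre",c[:2].mean(0)[:2]+.065*u)
# nest guides in first scene image: dark pixels
im=s0["color"];v=im.max(2)
for x,y,w in((300,170,70),):
    sub=v[y:y+35,x:x+w];cv2.imwrite("/tmp/x.png",sub)
N=np.array([.5452,.0785,.051]);R=Ro.from_euler('z',.008).as_matrix()
C=[N+R@[a,b,0] for a in(-.073,.073) for b in(-.043,.043)]
q=proj(s0,np.array(C));print(q)
im=cv2.resize(s0["color"][160:230,300:380],(800,700),interpolation=cv2.INTER_CUBIC)[:600]
for a in q: cv2.circle(im,tuple(int(k) for k in ((a[0]-300+.5)*10,(a[1]-160+.5)*10)),4,(255,0,0),-1)
cv2.imwrite("pics/nest.png",cv2.cvtColor(im,cv2.COLOR_RGB2BGR))
E
```

```text
left-near,left-far,right-near-cut [[0.48500308 0.0571641  0.1206    ]
 [0.48652013 0.11850823 0.1206    ]
 [0.59501458 0.06003639 0.1206    ]] left mid [0.4857616  0.08783616 0.1206    ] len 0.06136289060542779 yaw 0.026103114782050223
phone centre [0.55075926 0.08728367]
[[312.06690276 197.16164319]
 [322.43420825 175.73415596]
 [356.81533778 213.21255727]
 [365.80678592 190.71052095]]
```

View pics/nest.png

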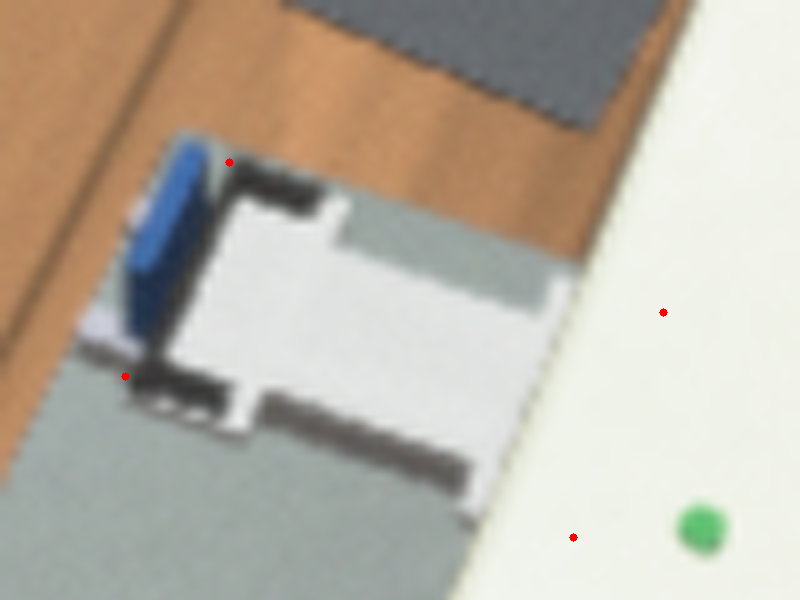

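```bash
python3 - <<'E'
from h import *
import pickle
f,t=pickle.load(open("hold.pkl","rb"))
N=np.array([.5411,.088,.1206]);R=Ro.from_euler('z',-.0085).as_matrix()
im=cv2.resize(f["color"][150:210,300:370],(700,600),interpolation=cv2.INTER_CUBIC)
for n in(N,N+[.006,0,0]):
    q=proj(f,np.array([n+R@[a,b,0] for a,b in((-.065,-.031),(-.065,.031),(.065,.031),(.065,-.031))]));print(q)
    cv2.polylines(im,[((q-[300,150]+.5)*10).astype(np.int32)],True,(255,0,0) if n is N else (0,255,0),1)
cv2.imwrite("pics/ov.png",cv2.cvtColor(im,cv2.COLOR_RGB2BGR))
E
```

```text
[[316.05667099 179.50047444]
 [324.14524633 163.78958217]
 [364.63037384 178.13421352]
 [357.48840042 194.61287902]]
[[317.93410658 180.16949038]
 [325.98066798 164.42501789]
 [366.54882972 178.79873239]
 [359.45317523 195.31338449]]
```

View pics/ov.png

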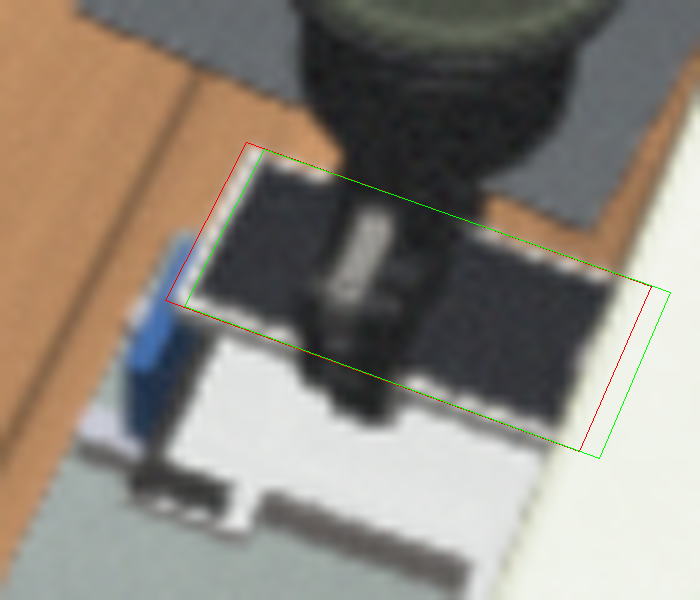

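The overlay puts the phone's left end about 3 mm ahead of the red outline, and the scene view puts the nest about 1.7 mm further in than the top view does. Averaging the two gives a TCP target of about (0.5446, 0.0783).

```bash
python3 - <<'E'
from h import *
go([.5446,.0783,.0991],.008,0,2)
E
```

```text
2 rows: [-0.09 -0.25  0.  ] [ 0.   -0.   -0.08]
```

move_arm:
  plan:
    - [[-0.09,-0.25,0,0,0,-0.08,-1],[-0.09,-0.25,0,0,0,-0.08,-1],[0,0,0.3,0,0,0,-1],[0,0,0.5,0,0,0,-1],[0,0,0.5,0,0,0,-1],[0,0,0.5,0,0,0,-1],[0,0,0.4,0,0,0,-1],[0,0,0,0,0,0,-1],[0,0,0,0,0,0,-1],[0,0,0,0,0,0,-1]]

```text
clock: 8.25
position: [0.5449, 0.0782, 0.0554]
tool_rot: [3.142, 0.001, -3.133]
force: [0.4, 0.4, -1.5]
grip_width: 0.0615
finger_force: 38.5
```

```bash
python3 - <<'E'
from h import *
s=observe();print(s["position"],s["tool_rot"],s["force"])
go([.5446,.0783,.038],.008,0,4)
E
```

```text
[0.54486367 0.07817162 0.05542916] [ 3.14152236e+00  5.08327822e-04 -3.13328278e+00] [ 0.36239886  0.36110053 -1.53043147]
4 rows: [0.   0.   0.22] [0. 0. 0.]
```

move_arm:
  plan:
    - [[0,0,0.2,0,0,0,-1],[0,0,0.2,0,0,0,-1],[0,0,0.2,0,0,0,-1],[0,0,0.15,0,0,0,-1],[0,0,0.1,0,0,0,-1],[0,0,0.05,0,0,0,-1],[0,0,0.05,0,0,0,-1],[0,0,0.03,0,0,0,-1],[0,0,0,0,0,0,-1],[0,0,0,0,0,0,-1]]

```text
clock: 9.25
position: [0.5447, 0.0781, 0.0356]
tool_rot: [-3.142, 0.0, -3.133]
force: [-0.5, 0.3, -1.6]
grip_width: 0.0611
finger_force: 38.5
```

```bash
python3 - <<'E'
from h import *
s=observe();print(s["position"],s["force"],s["moment"])
f=grab_frame("scene")
cv2.imwrite("pics/nest2.png",cv2.cvtColor(cv2.resize(f["color"][160:220,300:370],(700,600),interpolation=cv2.INTER_CUBIC),cv2.COLOR_RGB2BGR))
E
```

```text
[0.54467108 0.07809411 0.03557893] [-0.4966314   0.31966581 -1.63806841] [ 0.07176755  0.01186423 -0.02804443]
```

View pics/nest2.png

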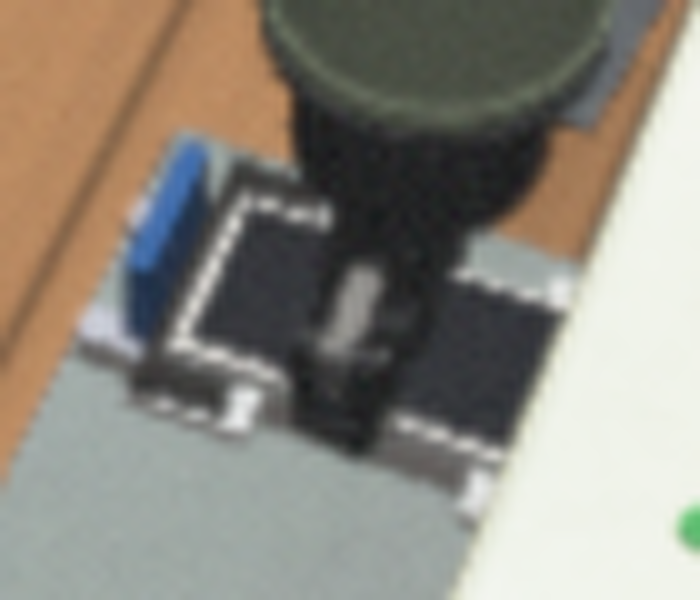

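The phone sits inside all the guides (left end at px ~318-324, just inside the end bar). I lower the last millimetre and release.

move_arm:
  plan:
    - [[0,0,0.03,0,0,0,-1],[0,0,0.03,0,0,0,-1],[0,0,0.02,0,0,0,-1],[0,0,0,0,0,0,-1],[0,0,0,0,0,0,0.7],[0,0,0,0,0,0,0.8],[0,0,0,0,0,0,1],[0,0,0,0,0,0,1],[0,0,0,0,0,0,1],[0,0,0,0,0,0,1]]

```text
clock: 10.3
position: [0.5446, 0.0781, 0.0339]
tool_rot: [-3.142, -0.0, -3.133]
force: [0.6, -0.1, 0.3]
grip_width: 0.0856
finger_force: 0.0
```

move_arm:
  plan:
    - [[0,0,-0.2,0,0,0,1],[0,0,-0.4,0,0,0,1],[0,0,-0.6,0,0,0,1],[0,0,-0.8,0,0,0,1],[0,0,-0.8,0,0,0,1],[0,0,-0.8,0,0,0,1],[0,0,-0.8,0,0,0,1],[0,0,-0.6,0,0,0,1],[0,0,-0.3,0,0,0,1],[0,0,0,0,0,0,1]]

```text
clock: 11.3
position: [0.545, 0.0782, 0.1408]
tool_rot: [3.141, 0.001, -3.133]
force: [0.5, 0.6, -0.2]
grip_width: 0.0855
finger_force: 0.0
```

```bash
python3 - <<'E'
from h import *
s=observe();print(s["position"],s["force"],s["tool_rot"],s["grip_width"])
t=go([.42,.078,.17],.008,30,9)
t=go([.445,.078,.062],.008,30,7,t)
E
```

```text
[0.54497901 0.07817704 0.14079178] [ 0.50417003  0.60186117 -0.19246814] [ 3.14133937e+00  1.34009445e-03 -3.13330860e+00] 0.08551377727895568
9 rows: [ 0.65  0.   -0.32] [ 0.   -0.55  0.  ]
7 rows: [ 0.23 -0.    0.76] [0. 0. 0.]
```

move_arm:
  plan:
    - [[0.65,0,-0.32,0,-0.55,0,-1],[0.65,0,-0.32,0,-0.55,0,-1],[0.65,0,-0.32,0,-0.55,0,-1],[0.65,0,-0.32,0,-0.55,0,-1],[0.65,0,-0.32,0,-0.55,0,-1],[0.65,0,-0.32,0,-0.55,0,-1],[0.65,0,-0.32,0,-0.55,0,-1],[0.65,0,-0.32,0,-0.55,0,-1],[0.65,0,-0.32,0,-0.55,0,-1],[0,0,0,0,0,0,-1]]

```text
clock: 12.3
position: [0.454, 0.0771, 0.1739]
tool_rot: [-3.131, 0.443, -3.132]
force: [0.4, 0.3, -0.2]
grip_width: 0.0001
finger_force: 0.0
```

```bash
python3 - <<'E'
from h import *
import pickle
s=observe();print(s["position"],s["force"],s["tool_rot"],s["grip_width"],s["qpos"])
t=go([.43,.078,.064],.008,30,8)
f=grab_frame("top");pickle.dump(f,open("top2.pkl","wb"))
h=cv2.cvtColor(f["color"],cv2.COLOR_RGB2HSV)
b=((h[...,0]>95)&(h[...,0]<125)&(h[...,1]>120)).astype(np.uint8);b[:185]=0;b[215:]=0;b[:,:285]=0;b[:,340:]=0
n=cv2.findNonZero(b);print(None if n is None else (len(n),cv2.minAreaRect(n)))
E
```

```text
[0.45399858 0.07711047 0.17390983] [ 0.36669293  0.34559412 -0.18869104] [-3.13107989  0.44304855 -3.13181756] 9.627141232530053e-05 [-0.61121076  0.21982877  0.2074629   2.42719137  0.97130023  0.16474531
  0.22342532]
8 rows: [0.45 0.01 0.54] [-0.01 -0.1   0.  ]
(78, ((307.0, 197.0), (42.0, 24.0), -0.0))
```

```bash
python3 - <<'E'
from h import *
t=go([.43,.0775,.14],.008,5,8)
t=go([.43,.0775,.062],.008,5,6,t)
t=go([.50,.0778,.062],.008,15,8,t)
t=go([.575,.078,.062],.008,30,10,t)
E
```

```text
8 rows: [0.21 0.01 0.16] [-0.01  0.42 -0.  ]
6 rows: [ 0.06 -0.    0.65] [0. 0. 0.]
8 rows: [-0.43 -0.    0.07] [-0.   -0.21 -0.  ]
10 rows: [-0.35 -0.    0.14] [ 0.   -0.25  0.  ]
```

move_arm:
  plan:
    - [[0.21,0.01,0.16,-0.01,0.42,0,-1],[0.21,0.01,0.16,-0.01,0.42,0,-1],[0.21,0.01,0.16,-0.01,0.42,0,-1],[0.21,0.01,0.16,-0.01,0.42,0,-1],[0.21,0.01,0.16,-0.01,0.42,0,-1],[0.21,0.01,0.16,-0.01,0.42,0,-1],[0.21,0.01,0.16,-0.01,0.42,0,-1],[0.21,0.01,0.16,-0.01,0.42,0,-1],[0,0,0,0,0,0,-1],[0,0,0,0,0,0,-1]]

```text
clock: 13.35
position: [0.4295, 0.0783, 0.1399]
tool_rot: [3.141, 0.091, -3.136]
force: [-0.2, -0.3, -0.0]
grip_width: 0.0002
finger_force: 0.0
```

```bash
python3 - <<'E'
from h import *
s=observe();print(s["position"],s["tool_rot"],s["qpos"])
t=go([.43,.0775,.062],.008,5,7)
E
```

```text
[0.42954987 0.07827251 0.13990596] [ 3.14100939  0.09051987 -3.13557357] [-0.09744054  0.34673202 -0.29115587  2.22057876  0.26350561  0.51733196
  0.98405099]
7 rows: [ 0.05 -0.01  0.55] [ 0.  0. -0.]
```

move_arm:
  plan:
    - [[0.05,-0.01,0.55,0,0,0,-1],[0.05,-0.01,0.55,0,0,0,-1],[0.05,-0.01,0.55,0,0,0,-1],[0.05,-0.01,0.55,0,0,0,-1],[0.05,-0.01,0.55,0,0,0,-1],[0.05,-0.01,0.55,0,0,0,-1],[0.05,-0.01,0.55,0,0,0,-1],[0,0,0,0,0,0,-1],[0,0,0,0,0,0,-1],[0,0,0,0,0,0,-1]]

```text
clock: 14.35
position: [0.4298, 0.0767, 0.0632]
tool_rot: [-3.141, 0.092, -3.135]
force: [-0.2, -0.4, 0.6]
grip_width: -0.0
finger_force: 0.0
```

move_arm:
  plan:
    - [[-0.2,0,0,0,-0.2,0,-1],[-0.3,0,0.03,0,-0.2,0,-1],[-0.35,0,0.04,0,-0.2,0,-1],[-0.35,0,0.05,0,-0.2,0,-1],[-0.35,0,0.06,0,-0.2,0,-1],[-0.35,0,0.07,0,-0.2,0,-1],[-0.35,0,0.08,0,-0.2,0,-1],[-0.35,0,0.09,0,-0.2,0,-1],[-0.35,0,0.09,0,-0.2,0,-1],[-0.35,0,0.09,0,-0.2,0,-1]]

```text
clock: 15.35
position: [0.4969, 0.0771, 0.0633]
tool_rot: [-3.141, 0.301, -3.135]
force: [-2.5, -0.3, -2.5]
grip_width: 0.0001
finger_force: 1.4
```

```bash
python3 - <<'E'
from h import *
s=observe();print(s["position"],s["force"],s["tool_rot"],s["qpos"])
t=go([.57,.078,.062],.008,28,10)
E
```

```text
[0.49687308 0.07706969 0.06332914] [-2.46496555 -0.26435956 -2.52943604] [-3.1407669   0.30075547 -3.1349134 ] [-0.24304518  0.53443217 -0.11587512  2.28200097  1.3121454   0.16059344
 -0.04357128]
10 rows: [-0.34  0.    0.14] [-0.   -0.18 -0.  ]
```

move_arm:
  plan:
    - [[-0.35,0,0.11,0,0,0,-1],[-0.35,0,0.11,0,0,0,-1],[-0.35,0,0.11,0,0,0,-1],[-0.35,0,0.11,0,0,0,-1],[-0.35,0,0.11,0,-0.1,0,-1],[-0.35,0,0.12,0,-0.2,0,-1],[-0.34,0,0.13,0,-0.2,0,-1],[-0.3,0,0.13,0,-0.2,0,-1],[-0.2,0,0.08,0,-0.2,0,-1],[0,0,0,0,0,0,-1]]

```text
clock: 16.35
position: [0.559, 0.0776, 0.0624]
tool_rot: [-3.141, 0.395, -3.134]
force: [-0.2, -0.1, 0.1]
grip_width: 0.0001
finger_force: 0.0
```

```bash
python3 - <<'E'
from h import *
s=observe();print(s["position"],s["force"],s["tool_rot"],s["qpos"])
t=go([.585,.078,.062],.008,28,10)
E
```

```text
[0.55902508 0.07756363 0.0623898 ] [-0.23010735 -0.0886251   0.06188117] [-3.14050408  0.39476506 -3.13415632] [-0.17291382  0.58861149 -0.17621815  2.20318663  1.69292433  0.21169902
 -0.3781135 ]
10 rows: [-0.12  0.    0.06] [-0.   -0.09 -0.  ]
```

move_arm:
  plan:
    - [[-0.15,0,0.06,0,-0.1,0,-1],[-0.15,0,0.06,0,-0.1,0,-1],[-0.12,0,0.06,0,-0.1,0,-1],[-0.1,0,0.05,0,-0.1,0,-1],[-0.1,0,0.05,0,0,0,-1],[-0.1,0,0.05,0,0,0,-1],[-0.05,0,0.02,0,0,0,-1],[-0.05,0,0.02,0,0,0,-1],[0,0,0,0,0,0,-1],[0,0,0,0,0,0,-1]]

```text
clock: 17.35
position: [0.5773, 0.0774, 0.0627]
tool_rot: [-3.14, 0.437, -3.135]
force: [-2.1, -0.1, -1.8]
grip_width: 0.0001
finger_force: 0.8
```

```bash
python3 - <<'E'
from h import *
s=observe();print(s["position"],s["force"],s["tool_rot"],s["qpos"])
E
```

```text
[0.57726126 0.07744886 0.06270866] [-2.08212969 -0.08531281 -1.84923762] [-3.14013701  0.43687124 -3.13479674] [-0.10966488  0.60921902 -0.25329488  2.18767604  1.8243974   0.27177471
 -0.48696747]
```

move_arm:
  plan:
    - [[-0.07,0,0.03,0,0,0,-1],[-0.07,0,0.03,0,0,0,-1],[-0.07,0,0.03,0,0,0,-1],[-0.07,0,0.03,0,0,0,-1],[-0.05,0,0.02,0,0,0,-1],[0,0,0,0,0,0,-1],[0,0,0,0,0,0,-1],[0,0,0,0,0,0,-1],[0,0,0,0,0,0,-1],[0,0,0,0,0,0,-1]]

```text
clock: 18.35
position: [0.5784, 0.0778, 0.0608]
tool_rot: [-3.141, 0.428, -3.133]
force: [-54.0, -2.0, 29.1]
grip_width: -0.0
finger_force: 26.9
```

```bash
python3 - <<'E'
from h import *
s=observe();print(s["position"],s["force"])
f=grab_frame("scene");a=cv2.resize(f["color"][150:260,300:400],(500,550),interpolation=cv2.INTER_CUBIC)
cv2.imwrite("pics/push.png",cv2.cvtColor(a,cv2.COLOR_RGB2BGR))
E
```

```text
[0.57835291 0.07777617 0.06079767] [-54.04315248  -1.97373668  29.11488213]
```

View pics/push.png

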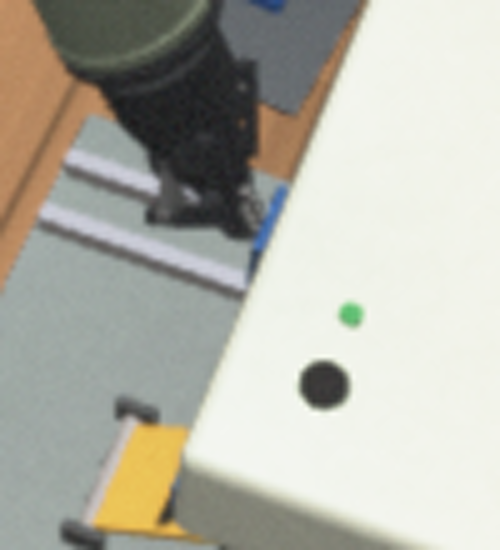

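Force jumped to 54 N at x=0.578. The picture shows the tab at the head's edge (px ~353,197), so the tray is at its end stop. I back off.

move_arm:
  plan:
    - [[0.2,0,-0.1,0,0,0,-1],[0.4,0,-0.2,0,0,0,-1],[0.6,0,-0.3,0,0,0,-1],[0.5,0,-0.5,0,0,0,-1],[0.3,0,-0.7,0,0,0,-1],[0,-0.3,-0.8,0,0,0,-1],[-0.2,-0.6,-0.6,0,0,0,-1],[-0.2,-0.7,-0.2,0,0,0,-1],[0,-0.7,0,0,0,0,-1],[0,-0.7,0,0,0,0,-1]]

```text
clock: 19.4
position: [0.5272, 0.0168, 0.112]
tool_rot: [-3.14, 0.438, -3.135]
force: [0.4, 0.2, 0.1]
grip_width: -0.0001
finger_force: 0.0
```

```bash
python3 - <<'E'
from h import *
s=observe();print(s["position"],s["force"],s["tool_rot"],s["qpos"])
t=go([.57,-.092,.14],.008,30,9)
E
```

```text
[0.52715731 0.01679873 0.11195793] [0.42522395 0.20652469 0.07664941] [-3.1401021   0.43824557 -3.13462876] [ 0.00460474  0.44654538 -0.24522094  2.30731212  1.76078438  0.18903784
 -0.33999221]
9 rows: [-0.28 -0.61 -0.03] [-0.   -0.09 -0.  ]
```

move_arm:
  plan:
    - [[-0.35,-0.6,-0.03,0,0,0,-1],[-0.35,-0.62,-0.03,0,0,0,-1],[-0.3,-0.62,-0.03,0,0,0,-1],[-0.3,-0.62,-0.03,0,0,0,-1],[-0.28,-0.62,-0.03,0,0,0,-1],[-0.28,-0.62,-0.03,0,0,0,-1],[-0.26,-0.62,-0.03,0,-0.2,0,-1],[-0.26,-0.62,-0.03,0,-0.2,0,-1],[-0.26,-0.4,-0.03,0,-0.2,0,-1],[0,0,0,0,0,0,-1]]

```text
clock: 20.4
position: [0.5728, -0.0908, 0.1391]
tool_rot: [-3.14, 0.5, -3.137]
force: [0.1, 0.5, -1.6]
grip_width: 0.0001
finger_force: 0.0
```

```bash
python3 - <<'E'
from h import *
import pickle
s=observe();print(s["clock"],s["position"],s["force"],s["tool_rot"],s["qpos"])
t=go([.595,-.092,.118],.008,38,9)
t=go([.618,-.092,.088],.008,38,5,t)
t=go([.636,-.092,.050],.008,38,10,t)
f=grab_frame("top");g=grab_frame("scene");pickle.dump((f,g),open("ped.pkl","wb"))
E
```

```text
20.4 [ 0.57284652 -0.09076318  0.1390783 ] [ 0.13092341  0.51989523 -1.61034675] [-3.13959038  0.50034954 -3.13663338] [ 0.45673255  0.4715632  -0.47715394  2.19987662  1.52447408  0.17192985
  0.17513868]
9 rows: [-0.04 -0.01  0.17] [-0.   -0.17 -0.  ]
5 rows: [ 0.   -0.    0.38] [0. 0. 0.]
10 rows: [ 0.05 -0.    0.21] [0. 0. 0.]
```

move_arm:
  plan:
    - [[-0.08,0,0.2,0,0,0,-1],[-0.08,0,0.2,0,-0.1,0,-1],[-0.04,0,0.2,0,-0.2,0,-1],[-0.04,0,0.17,0,-0.2,0,-1],[-0.04,0,0.17,0,-0.2,0,-1],[-0.04,0,0.17,0,-0.2,0,-1],[-0.04,0,0.17,0,-0.2,0,-1],[0,0,0.15,0,-0.2,0,-1],[0,0,0.1,0,-0.2,0,-1],[0,0,0,0,0,0,-1]]

```text
clock: 21.5
position: [0.5947, -0.0887, 0.1152]
tool_rot: [-3.141, 0.655, -3.135]
force: [-0.6, 0.1, 0.4]
grip_width: -0.0001
finger_force: 0.0
```

```bash
python3 - <<'E'
from h import *
s=observe();print(s["clock"],s["position"],s["force"],s["tool_rot"],s["qpos"])
t=go([.612,-.092,.093],.008,38,8)
t=go([.634,-.092,.050],.008,38,10,t)
E
```

```text
21.5 [ 0.59472591 -0.08865252  0.11523325] [-0.61816874  0.05417238  0.38575717] [-3.14126174  0.65522498 -3.13486055] [ 0.74302077  0.67533373 -0.86101604  2.25914016  2.23060072  0.48690497
 -0.39447737]
8 rows: [-0.   -0.02  0.18] [-0.   -0.01 -0.  ]
10 rows: [ 0.05 -0.    0.24] [0. 0. 0.]
```

move_arm:
  plan:
    - [[0,-0.03,0.2,0,0,0,-1],[0,-0.03,0.25,0,0,0,-1],[0,-0.03,0.25,0,0,0,-1],[0,-0.03,0.25,0,0,0,-1],[0,-0.03,0.25,0,0,0,-1],[0,0,0.25,0,0,0,-1],[0,0,0.25,0,0,0,-1],[0,0,0.15,0,0,0,-1],[0,0,0,0,0,0,-1],[0,0,0,0,0,0,-1]]

```text
clock: 22.5
position: [0.6177, -0.092, 0.0869]
tool_rot: [-3.14, 0.657, -3.135]
force: [0.0, -0.0, 0.6]
grip_width: -0.0002
finger_force: 0.0
```

```bash
python3 - <<'E'
from h import *
s=observe();print(s["clock"],s["position"],s["force"],s["tool_rot"],s["qpos"])
t=go([.634,-.092,.052],.008,38,10)
E
```

```text
22.5 [ 0.61772779 -0.09202116  0.08693565] [ 0.02346881 -0.02486004  0.6166188 ] [-3.1401559   0.6566058  -3.13451959] [ 0.72008879  0.7639299  -0.84134044  2.21118255  2.27174326  0.5276584
 -0.38802621]
10 rows: [ 0.04 -0.    0.19] [-0.   -0.01 -0.  ]
```

move_arm:
  plan:
    - [[0,0,0.2,0,0,0,-1],[0,0,0.2,0,0,0,-1],[0,0,0.2,0,0,0,-1],[0.05,0,0.2,0,0,0,-1],[0.05,0,0.2,0,0,0,-1],[0.05,0,0.2,0,0,0,-1],[0.05,0,0.18,0,0,0,-1],[0.05,0,0.15,0,0,0,-1],[0.05,0,0.12,0,0,0,-1],[0,0,0,0,0,0,-1]]

```text
clock: 23.5
position: [0.6344, -0.092, 0.0576]
tool_rot: [-3.139, 0.659, -3.134]
force: [2.6, 0.3, 8.7]
grip_width: 0.0003
finger_force: 3.6
```

```bash
python3 - <<'E'
from h import *
s=observe();print(s["clock"],s["position"],s["force"],s["tool_rot"])
E
```

```text
23.5 [ 0.63438595 -0.09198741  0.05760713] [2.63535864 0.26027741 8.66570746] [-3.13944264  0.6587942  -3.13403435]
```

move_arm:
  plan:
    - [[0.04,0,0.06,0,0,0,-1],[0.04,0,0.06,0,0,0,-1],[0.04,0,0.06,0,0,0,-1],[0.03,0,0.05,0,0,0,-1],[0.03,0,0.04,0,0,0,-1],[0,0,0,0,0,0,-1],[0,0,0,0,0,0,-1],[0,0,0,0,0,0,-1],[0,0,0,0,0,0,-1],[0,0,0,0,0,0,-1]]

```text
clock: 24.5
position: [0.6359, -0.092, 0.0528]
tool_rot: [-3.138, 0.662, -3.133]
force: [0.7, -0.7, 23.4]
grip_width: 0.0003
finger_force: 11.3
```

```bash
python3 - <<'E'
from h import *
s=observe();print(s["clock"],s["position"],s["force"],s["tool_rot"])
E
```

```text
24.5 [ 0.63592173 -0.09199414  0.05276713] [ 0.65946976 -0.73242435 23.44863696] [-3.13805859  0.6618023  -3.13281316]
```

move_arm:
  plan:
    - [[0.02,0,0.03,0,0,0,-1],[0,0,0,0,0,0,-1],[0,0,0,0,0,0,-1],[0,0,0,0,0,0,-1],[0,0,0,0,0,0,-1],[0,0,0,0,0,0,-1],[0,0,0,0,0,0,-1],[0,0,0,0,0,0,-1],[0,0,0,0,0,0,-1],[0,0,0,0,0,0,-1]]

```text
clock: 25.5
position: [0.6361, -0.092, 0.0524]
tool_rot: [-3.138, 0.662, -3.132]
force: [-5.8, -0.1, 31.3]
grip_width: 0.0
finger_force: 16.0
```

move_arm:
  plan:
    - [[0,0,0,0,0,0,-1],[0,0,0,0,0,0,-1],[0,0,0,0,0,0,-1],[0,0,0,0,0,0,-1],[0,0,0,0,0,0,-1],[0,0,0,0,0,0,-1],[0,0,0,0,0,0,-1],[0,0,0,0,0,0,-1],[0,0,0,0,0,0,-1],[0,0,0,0,0,0,-1]]

```text
clock: 26.5
position: [0.6361, -0.092, 0.0525]
tool_rot: [-3.138, 0.662, -3.132]
force: [-4.3, -0.5, 32.3]
grip_width: 0.0
finger_force: 16.0
```

move_arm:
  plan:
    - [[0,0,0,0,0,0,-1],[0,0,0,0,0,0,-1],[0,0,0,0,0,0,-1],[0,0,0,0,0,0,-1],[0,0,0,0,0,0,-1],[0,0,0,0,0,0,-1],[0,0,0,0,0,0,-1],[0,0,0,0,0,0,-1],[0,0,0,0,0,0,-1],[0,0,0,0,0,0,-1]]

```text
clock: 27.5
position: [0.6361, -0.092, 0.0524]
tool_rot: [-3.138, 0.662, -3.132]
force: [-5.8, 0.2, 32.2]
grip_width: 0.0002
finger_force: 16.0
```

Force rises without motion, so the pedal is at its stop, and it has been held for about 3 s. Now I release it gently along the way I came.

move_arm:
  plan:
    - [[-0.08,0,-0.12,0,0,0,-1],[-0.08,0,-0.15,0,0,0,-1],[-0.08,0,-0.2,0,0,0,-1],[-0.06,0,-0.2,0,0,0,-1],[-0.04,0,-0.2,0,0,0,-1],[-0.02,0,-0.2,0,0,0,-1],[0,0,-0.25,0,0,0,-1],[0,0,-0.3,0,0,0,-1],[0,0,-0.3,0,0,0,-1],[0,0,-0.3,0,0,0,-1]]

```text
clock: 28.5
position: [0.6117, -0.0922, 0.0896]
tool_rot: [-3.14, 0.656, -3.135]
force: [-0.8, -0.4, -1.4]
grip_width: 0.0001
finger_force: 0.0
```

move_arm:
  plan:
    - [[0,0,-0.4,0,0,0,-1],[0.1,0,-0.5,0,0,0,-1],[0.1,0,-0.5,0,0.1,0,-1],[0.1,0,-0.5,0,0.3,0,-1],[0.1,0,-0.5,0,0.4,0,-1],[0.1,0,-0.6,0,0.4,0,-1],[0.1,0,-0.6,0,0.4,0,-1],[0.1,0,-0.6,0,0.4,0,-1],[0,0,-0.3,0,0.2,0,-1],[0,0,0,0,0,0,-1]]

```text
clock: 29.5
position: [0.5563, -0.095, 0.1453]
tool_rot: [-3.131, 0.462, -3.134]
force: [0.4, -0.0, 0.1]
grip_width: 0.0001
finger_force: 0.0
```

```bash
python3 - <<'E'
from h import *
s=observe();print(s["clock"],s["position"],s["force"],s["tool_rot"],s["qpos"])
f=grab_frame("scene");t=grab_frame("top")
a=cv2.resize(f["color"][150:280,290:420],(400,400),interpolation=cv2.INTER_CUBIC);b=cv2.resize(t["color"][60:220,260:420],(400,400),interpolation=cv2.INTER_CUBIC)
cv2.imwrite("pics/end.png",cv2.cvtColor(np.hstack([a,b]),cv2.COLOR_RGB2BGR))
h=cv2.cvtColor(t["color"],cv2.COLOR_RGB2HSV);y=((h[...,0]>15)&(h[...,0]<32)&(h[...,1]>150)&(h[...,2]>150)).astype(np.uint8);y[:,:340]=0;y[:,400:]=0
n=cv2.findNonZero(y);print(len(n),cv2.boundingRect(n))
b=((h[...,0]>95)&(h[...,0]<125)&(h[...,1]>120)).astype(np.uint8);b[:135]=0;b[215:]=0;b[:,:285]=0;b[:,340:]=0
n=cv2.findNonZero(b);print(None if n is None else (len(n),cv2.boundingRect(n),cast(t,[[n[:,0,0].mean(),n[:,0,1].max()]],.06)))
E
```

```text
29.5 [ 0.5563185  -0.09498572  0.14533108] [ 0.38488851 -0.02436735  0.06004245] [-3.13066898  0.46177758 -3.13359376] [ 0.51066538  0.44937274 -0.53524405  2.20152344  1.2135245   0.21162935
  0.49076493]
336 (354, 146, 24, 25)
(189, (288, 143, 52, 17), array([[0.58519031, 0.07124305, 0.06      ]]))
```

View pics/end.png

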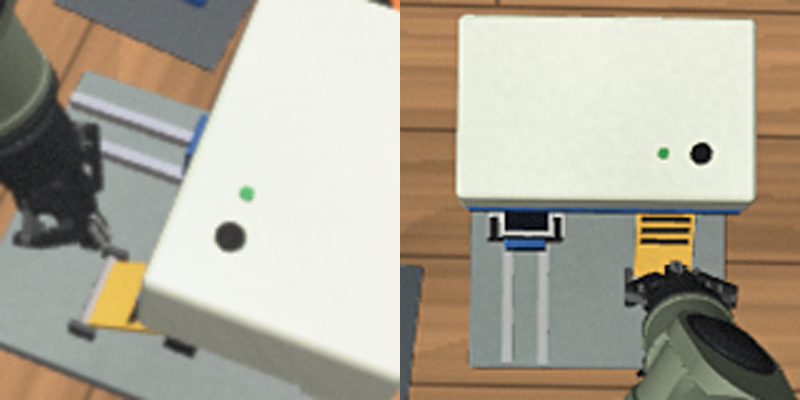

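The picture shows the tray home with the tab at its home position (x≈0.585; top px ~470,157). The phone end lies flat inside the guides, the pedal is back up as at the start, and the arm is clear.

```bash
python3 -c "
from h import *
print(job_done())"
```

```text
the job is handed in; nothing more can be done
None
```

The job is handed in at about 30 s: the phone is in the nest with the tray home, the pedal was held at its stop for about 3 s and came back up, and I touched nothing else; pushing the tray home reached about 54 N at the end stop, which I read as on the fingertips rather than the gripper body (limit 40 N).

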